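Test the latching stop button of the control station and reset it

ROBOT

A 6-joint arm with a two-finger parallel gripper is mounted at the origin on a cart in front of the work surface, level with it; the furniture and walls round the work are solid. World frame = base frame: x ahead of the robot, y to its left, z up, the work surface at z = 0. Lengths are in m, angles in rad, forces in N, time in s.
With the tool pointing down it reaches from about 0.35 to 0.875 m from the base axis. Payload 15.5 kg.
Tool frame: the origin (TCP) lies midway between the tips of the shut fingers; the grasp point (between the pads) lies 19 mm behind it; z points along the fingers, y is the direction in which the jaws open and shut (so a half turn about z gives the same grasp; the last joint's range is limited). The gripper opens to 85 mm and grips with 20 to 120 N. Pads are 22 mm wide; open, the fingers measure 114 mm over their backs; the gripper's body (76 mm by 85 mm) begins 54 mm behind the grasp point. The pads swing forward as they close: fully open they stand 13 mm farther back than shut.
Start: joints at [1.014, 0.494, 1.345, -0, 1.302, -0.096], TCP at [0.278, 0.56, 0.231] pointing down, gripper open.
Joint ranges: [-2.91, 2.91], [-0.82, 2.16], [0.22, 2.67], [-1.22, 4.37], [0.12, 2.79], [-3.08, 3.08]. Speed limits (rad/s): [1.89, 1.89, 2.57, 3.01, 3.01, 3.01].

INTERFACE

Orientations are given as a unit quaternion [x, y, z, w].
In Python, from plant import * gives the robot as it stands.
- The arm moves only by the tool play_rows, never from a script. Its argument "commands" is a list of rows, each a list of 5 numbers: the shift along the tool's x, y, z in mm, then the turn about the tool's z in degrees, then the opening, from 0 (shut) to 1 (fully open). A call has 1 to 12 rows; each row is the pose to reach, as a shift and turn from the pose measured when the call began, along the tool's axes at that moment; what a row does not reach only later rows make up. A row lasts 1/10 s, in which the tool goes at most 50 mm and 8.59 degrees, less where a joint would pass 70% of its speed; a pose out of reach is approached as far as the arm can. A call with a gripper value outside its range is refused whole. The fingers move at their own pace and stop on an object; "newtons" is the grip in N (left out, the last holds). Time passes only in rows, so rows that repeat a pose let the fingers close. It gives the time, the measured TCP pose, the force and the opening at its end, in the units of the state.
- observe(): the state, without advancing time (a new reading comes with each control period).
- get_image(name): name is "scene" or "side" or "wrist"; returns the picture (480x640x3 uint8, red, green, blue); there is no depth.
- camera_params(name): a dict with "intrinsics" (3x3 intrinsics, pixels), "R" (3x3) and "t" (3): a world point X has camera coordinates R X + t. Camera axes: x right, y down, z forward; pixel columns grow to the right and rows downward; lengths in m; the calibration is good to about 2 mm. A picture is of the moment at which its call begins: read the wrist's pose just before it. camera_params takes no time and is no camera call; for the wrist camera it gives the pose at the moment of the call.
- finish_job(): hands the job in, once; it reports no verdict.
The state is a dict: "time": time; "joints": joint angles; "joint_vel": joint speeds; "joint_efforts": joint torques, N m; "eef_pos": TCP position; "tcp_rot": TCP orientation; "force": force on the tool from outside, world axes, zero at the start; "wrist_torque": the same for the moment, N m; "opening": finger opening in m.
Only numpy, scipy, OpenCV 4.12 (cv2) and the standard library are available. Lean on these libraries where they do the work, as an engineer would, in place of code of your own. Each camera call takes 0.05 s, during which the arm holds its last target.

TASK

Test the stop on the control station: push the mushroom button in until it latches and stays in when you let go of it, then turn it clockwise with a fingertip until it springs back up, and after that push the reset button (the one that stands proud of its collar) fully in and let it come back. Use the fingertips only: grip and lift nothing, leave the guarded start button unpressed, and leave the things round about where they are.

Things in the scene. Friction and masses are not known exactly. Their poses are not given: they have to be found in the camera images.
- station: Control station: grey box, 80 mm (its x) by 180 mm (its y) by 55 mm high, fixed to the bench, turned by up to about 20 degrees. Origin: centre of its underside; z up, x across the box away from the robot, y along it. Three button places along its y at -56, 0 and +56 mm, on top; which button is in which place varies.
- stop_top (a point): Mushroom stop: the centre of the top of its grip bar, on the button's axis, 101 mm above the bench while the button is up (it moves down with the button). Black cap 44 mm across and 9.5 mm thick; the cap's flat top is 20.5 mm below this point. On top of the cap a straight upright grip bar, 40 mm long, 9 mm wide, 20.5 mm high. Site axes: x along the bar (square across the station at rest), z up; it turns with the cap.
- bar_near (a point): The end of the grip bar nearest the robot, at the bar's top, 20 mm from the button's axis.
- bar_far (a point): The end of the grip bar farthest from the robot, at the bar's top, 20 mm from the button's axis.
- stop_press (a joint): How far the mushroom is pushed in (m): 0 up, 0.009 at the bottom stop. It latches once past about 0.0075 and, let go of, then rests at about 0.0066. Spring 4 to 7.6 N; with the latch it takes about 9 N to push it in, and the bottom stop is firm.
- stop_twist (a joint): Turn of cap and bar (rad): 0 at rest, positive clockwise seen from above, stop at 0.87; no turn the other way. About 1 N on the bar's end turns it against a spring. Somewhere from 0.3 to 0.65 the latch lets go and the button springs up 6.6 mm, unless something rests on the cap or presses hard on the bar (leave room under the fingertips, push with a good depth of finger beside the bar). Let go of, the cap turns back to 0. Latched, it cannot be pulled up.
- reset_top (a point): Reset button: centre of its top, 70 mm above the bench. Black round button 23 mm across that stands 10 mm proud of a plain steel collar 31 mm across and 5 mm high.
- reset (a joint): How far the reset button is pushed in (m): 0 up, 0.005 fully in; spring 2 to 4.5 N, no latch.
- start_top (a point): Start button: centre of its top, 63 mm above the bench. Black round button 23 mm across, lying just below the rim of a steel guard ring 31 mm across and 9 mm high. Not to be pressed.
- start (a joint): How far the start button is pushed in (m): 0 up, 0.005 fully in.
- specimen_green: Loose pale green mounted specimen, 38 mm across, 22 mm high, near one end of the station; origin: centre of its underside. Leave alone.
- specimen_tan: Loose tan mounted specimen, 30 mm across, 16 mm high, near the other end of the station; origin: centre of its underside. Leave alone.
- specimen_10: Black mounted specimen, fixed, 30 mm across, 20 mm high, left of the dryer; origin: centre of its underside. Leave alone.
- marker: Loose marker pen, 135 mm long, 14 mm thick, in front of the dryer; origin: centre of its underside. Leave alone.
- screwdriver: Screwdriver, fixed, 180 mm long, handle 26 mm thick, in front of the dryer; origin: centre of its underside. Leave alone.
- sample_box: Sample box with a clear lid, fixed, 73 x 99 x 30 mm, behind the station, between dryer and sink; origin: centre of its underside. Leave alone.
- tape: Small roll of black tape, fixed, 52 mm across, 19 mm high, right of the station; origin: centre of its underside. Leave alone.
- jar: Loose jar with a lid, 72 mm across, 91 mm high, farther right; origin: centre of its underside. Leave alone.
- bottle: Small plastic bottle, fixed, 46 mm across, 124 mm high, behind the sample box; origin: centre of its underside. Leave alone.

How it is judged:
By the outcome, as a careful person would: the job done as asked, in the order asked, and still so for the second after the job is handed in, with the robot touching nothing.
It also fails if it takes over 42 s, if anything falls off the work surface, if the arm or the gripper's body presses on something with over 40 N, if the wrist force passes 120 N, or if a joint passes its speed limit or range.

## Working session

There is one attempt and no reset: what is moved stays moved. The work goes in short steps, Python scripts to look and compute and a tool call to move; the robot and the scene stay as the last step left them, time stands still between calls to the robot, and variables do not carry over. Pictures are saved under pics/ and viewed, and the job is handed in when it is done.

Besides the shell and the picture viewer there is one more tool, called after "Call:" by a JSON object that holds its "fn" and its "kwargs", one argument or row to a line. play_rows: Moves the arm, as the interface text tells. Its arguments: {"type":"object","properties":{"commands":{"type":"array","items":{"type":"array","items":{"type":"number"}}},"newtons":{"type":"number"}},"required":["commands"]}

```bash
mkdir -p pics; ls; python3 - <<'E'
from plant import *
import cv2
s=observe();print(s)
for n in ["scene","side","wrist"]:
    p=camera_params(n);print(n,p)
    cv2.imwrite(f"pics/{n}0.png",get_image(n)[:,:,::-1])
E
```

```text
pics
{'time': 0.0, 'joints': array([ 1.01350262e+00,  4.94170321e-01,  1.34613155e+00,  2.28727019e-05,
        1.30250510e+00, -9.54918266e-02]), 'joint_vel': array([-0.00030537, -0.00025578,  0.00026522, -0.00058983, -0.00068299,
       -0.00088887]), 'joint_efforts': array([-2.51573787e-03, -8.82150149e+01, -3.83857012e+01, -1.65384567e-04,
        1.04305477e-02,  5.88115540e-05]), 'eef_pos': array([0.27827045, 0.55923137, 0.23070811]), 'tcp_rot': array([ 2.28857560e-01,  9.73459731e-01, -5.71567161e-04, -2.05115031e-04]), 'force': array([ 0.00490483,  0.34488868, -0.58557614]), 'wrist_torque': array([-0.01601146,  0.03341622, -0.03117343]), 'opening': 0.08544377268054713}
scene {'intrinsics': array([[515.98663841,   0.        , 327.04466082],
       [  0.        , 515.98663841, 239.54886853],
       [  0.        ,   0.        ,   1.        ]]), 'R': array([[-0.80651599, -0.59119636, -0.00433794],
       [-0.27029704,  0.3752477 , -0.88663897],
       [ 0.52580554, -0.71391598, -0.4624419 ]]), 't': array([0.35178092, 0.29803576, 0.94086474])}
side {'intrinsics': array([[490.96130204,   0.        , 310.27801129],
       [  0.        , 490.96130204, 235.72139055],
       [  0.        ,   0.        ,   1.        ]]), 'R': array([[-0.99807123, -0.06109624, -0.01100314],
       [-0.02535223,  0.56293423, -0.82611278],
       [ 0.05666643, -0.82424044, -0.56339738]]), 't': array([0.58313662, 0.18501155, 1.22123723])}
wrist {'intrinsics': array([[360.37927641,   0.        , 318.9390112 ],
       [  0.        , 360.37927641, 236.65834564],
       [  0.        ,   0.        ,   1.        ]]), 'R': array([[ 0.44529353,  0.89538357, -0.00138701],
       [ 0.86429368, -0.42942616,  0.26189617],
       [ 0.23390191, -0.11781946, -0.96509506]]), 't': array([-0.62382426, -0.03317847,  0.37825829])}
```

View pics/scene0.png

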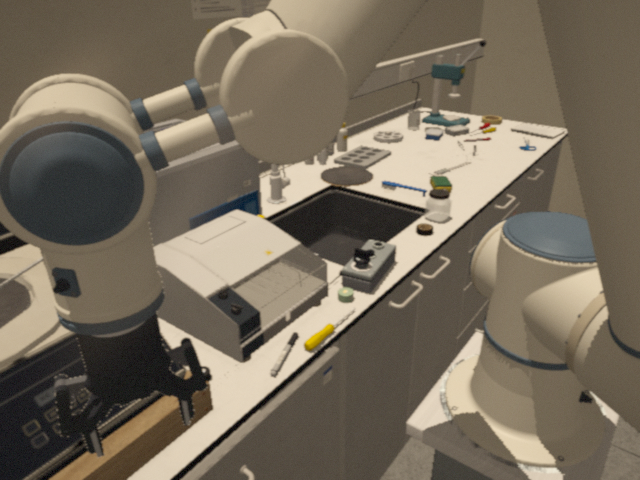

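View pics/side0.png

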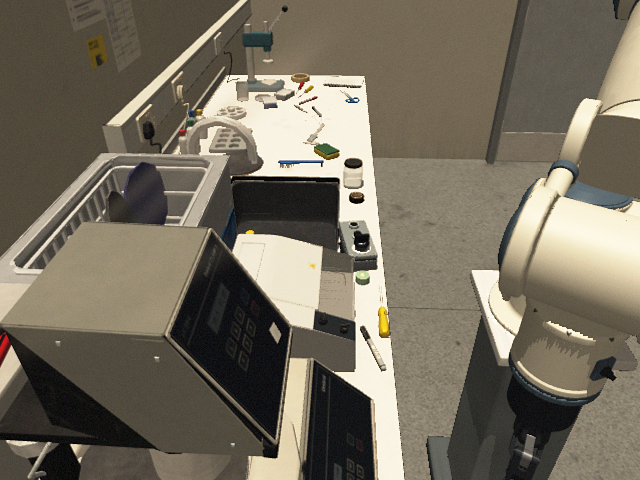

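View pics/wrist0.png

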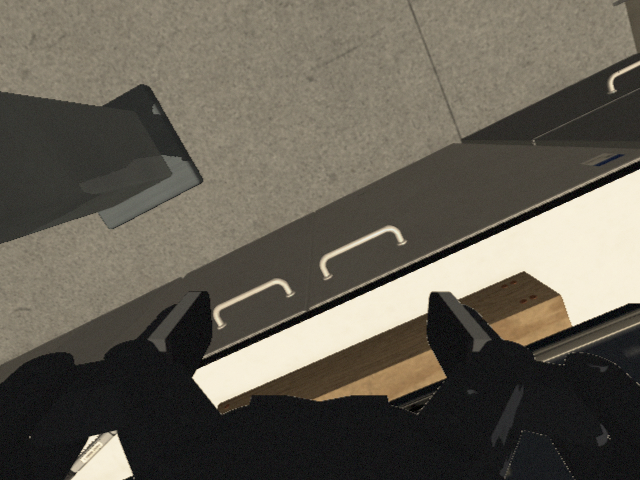

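The station shows at about (368,265) in the scene view and (357,243) in the side view; the wrist view doesn't include it. I'll zoom in on both.

```bash
python3 - <<'E'
import cv2, numpy as np
a=cv2.imread('pics/scene0.png')[225:310,320:445]
b=cv2.imread('pics/side0.png')[180:290,310:410]
cv2.imwrite('pics/sz.png',cv2.resize(a,None,fx=6,fy=6,interpolation=cv2.INTER_CUBIC))
cv2.imwrite('pics/dz.png',cv2.resize(b,None,fx=5,fy=5,interpolation=cv2.INTER_CUBIC))
E
```

```text
(no output)
```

View pics/sz.png

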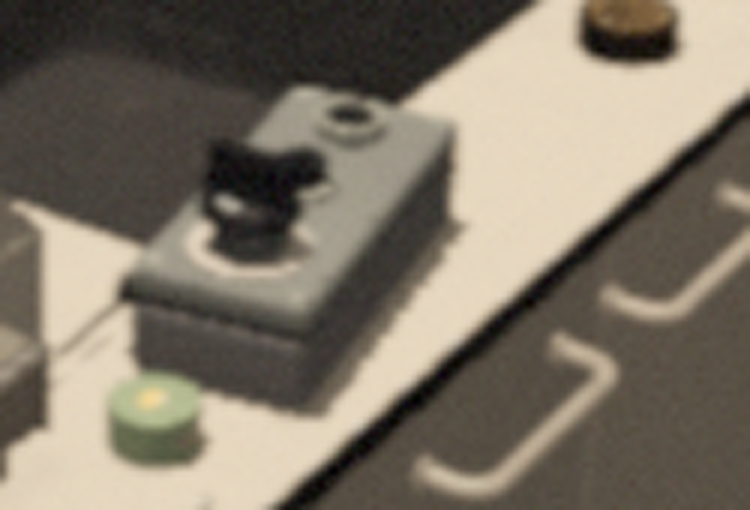

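View pics/dz.png

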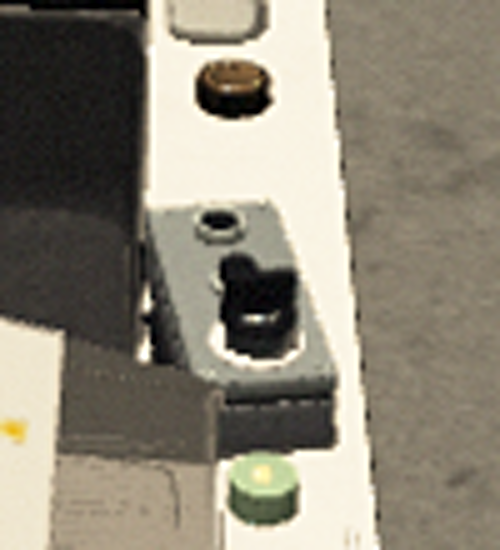

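```bash
cat > h.py <<'E'
import numpy as np
def cast(p,uv,z):
    K,R,t=p["intrinsics"],p["R"],p["t"]
    d=R.T@np.linalg.solve(K,[uv[0],uv[1],1.]);c=-R.T@t
    return c+d*(z-c[2])/d[2]
E
python3 - <<'E'
from plant import *
from h import *
np.set_printoptions(precision=4,suppress=True)
p=camera_params("scene")
for n,u,v,z in [("L",128,285,.055),("N",315,325,.055),("FR",453,122,.055),("FL",292,88,.055),("ring",352,118,.064),("green",155,395,.022),("tan",632,12,.016),("barnear",318,160,.101),("barfar",222,150,.101)]:
    print(n,cast(p,(320+u/6,225+v/6),z))
p=camera_params("side")
for n,u,v,z in [("L",215,385,.055),("N",335,380,.055),("FR",270,205,.055),("FL",150,207,.055),("ring",220,222,.064),("green",263,470,.022),("tan",234,75,.016),("barnear",285,270,.101),("barfar",238,262,.101)]:
    print(n,cast(p,(310+u/5,180+v/5),z))
E
```

```text
L [ 0.4744 -0.1108  0.055 ]
N [ 0.3976 -0.129   0.055 ]
FR [ 0.4373 -0.3085  0.055 ]
FL [ 0.5122 -0.2945  0.055 ]
ring [ 0.467 -0.271  0.064]
green [ 0.4484 -0.0928  0.022 ]
tan [ 0.4568 -0.5279  0.016 ]
barnear [ 0.4248 -0.172   0.101 ]
barfar [ 0.4605 -0.1565  0.101 ]
L [ 0.4762 -0.1249  0.055 ]
N [ 0.4117 -0.1324  0.055 ]
FR [ 0.4415 -0.3062  0.055 ]
FL [ 0.5131 -0.3009  0.055 ]
ring [ 0.4721 -0.2723  0.064 ]
green [ 0.4497 -0.0944  0.022 ]
tan [ 0.4575 -0.5316  0.016 ]
barnear [ 0.4397 -0.1689  0.101 ]
barfar [ 0.4649 -0.1755  0.101 ]
```

Call:
{"fn": "play_rows", "kwargs": {
  "commands": [
    [0, 0, -45, 0, 1],
    [-20, -25, -90, 0, 1],
    [-52, -65, -100, 0, 1],
    [-84, -105, -100, 0, 1],
    [-116, -145, -100, 0, 1],
    [-148, -185, -100, 0, 1],
    [-180, -225, -100, 0, 1],
    [-212, -265, -100, 0, 1],
    [-244, -305, -100, 0, 1],
    [-276, -345, -100, 0, 1],
    [-308, -385, -100, 0, 1],
    [-340, -425, -100, 0, 1]
  ]
}}

```text
time: 1.35
eef_pos: [0.3896, 0.042, 0.3313]
tcp_rot: [0.229, 0.973, -0.0, 0.0]
force: [1.3, 0.3, -0.1]
opening: 0.0854
```

Call:
{"fn": "play_rows", "kwargs": {
  "commands": [
    [-30, -37, 0, -8, 1],
    [-60, -74, 0, -16, 1],
    [-90, -111, 0, -24, 1],
    [-120, -148, 0, -32, 1],
    [-148, -185, 0, -38, 1],
    [-148, -185, 0, -38, 1],
    [-148, -185, 0, -38, 1]
  ]
}}

```text
time: 2.05
eef_pos: [0.4402, -0.1929, 0.331]
tcp_rot: [-0.1, 0.995, -0.001, -0.0]
force: [0.5, -0.3, 0.9]
opening: 0.0854
```

```bash
python3 - <<'E'
from plant import *
import cv2
s=observe();print(s['time'],s['joints'],s['eef_pos'],s['force'])
p=camera_params("wrist");im=get_image("wrist")
np=__import__('numpy');np.savez('w1.npz',im=im,**p)
cv2.imwrite("pics/w1.png",im[:,:,::-1])
E
```

```text
2.05 [-5.36492046e-01  1.94325748e-01  1.53155166e+00 -1.37784249e-03
  1.41537263e+00 -2.30744591e+00] [ 0.44015949 -0.19293911  0.33100783] [ 0.51497001 -0.31511984  0.93188906]
```

View pics/w1.png

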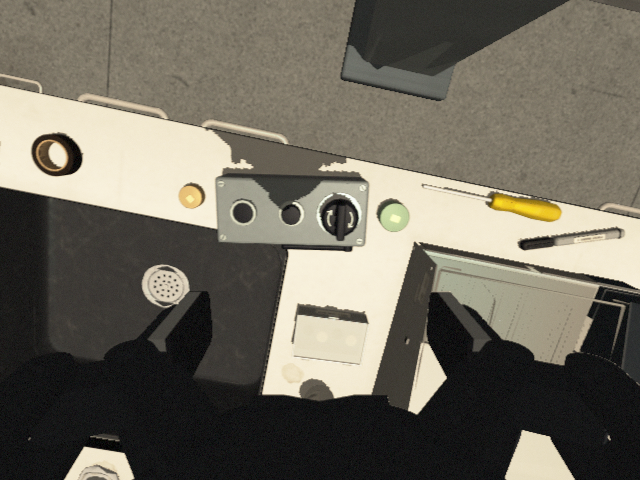

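```bash
python3 - <<'E'
import cv2, numpy as np
im=cv2.imread('pics/w1.png')[160:265,170:420]
cv2.imwrite('pics/w1z.png',cv2.resize(im,None,fx=3.2,fy=3.2,interpolation=cv2.INTER_CUBIC))
E
```

```text
(no output)
```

View pics/w1z.png

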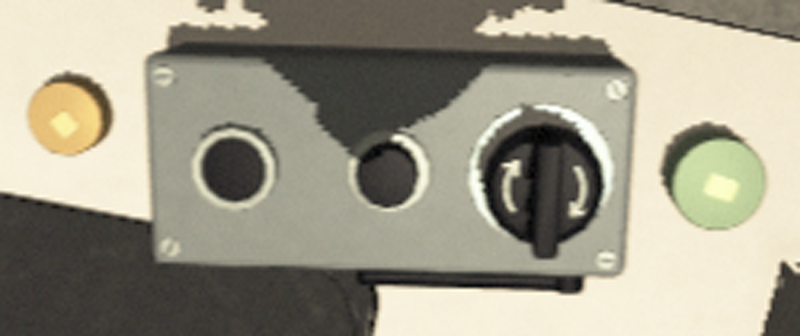

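```bash
python3 - <<'E'
from h import *
np.set_printoptions(precision=4,suppress=True)
p=dict(np.load('w1.npz'))
g=lambda u,v,z:cast(p,(170+(u+.5)/3.2-.5,160+(v+.5)/3.2-.5),z)
C=[g(*c,.055) for c in [(148,57),(635,68),(622,275),(152,262)]]
print(np.array(C),np.mean(C,0))
y=(C[1]+C[2]-C[0]-C[3]);print(np.degrees(np.arctan2(-y[0],y[1])),np.linalg.norm(y)/2)
for n,u,v,z in [("start",233,168,.063),("ring",234,169,.064),("reset",387,175,.07),("near",549,128,.101),("far",546,252,.101),("cap",543,184,.0805)]: print(n,g(u,v,z))
E
```

```text
[[ 0.4397 -0.3143  0.055 ]
 [ 0.4086 -0.1417  0.055 ]
 [ 0.4853 -0.1282  0.055 ]
 [ 0.5157 -0.3031  0.055 ]] [ 0.4624 -0.2218  0.055 ]
10.04132172132174 0.17643353612574797
start [ 0.472 -0.277  0.063]
ring [ 0.472  -0.2764  0.064 ]
reset [ 0.4619 -0.2217  0.07  ]
near [ 0.4293 -0.1716  0.101 ]
far [ 0.4704 -0.1636  0.101 ]
cap [ 0.4519 -0.1675  0.0805]
```

Call:
{"fn": "play_rows", "kwargs": {
  "commands": [
    [-17, 23, 0, 1.5, 0],
    [-17, 23, 40, 1.5, 0],
    [-17, 23, 80, 1.5, 0],
    [-17, 23, 120, 1.5, 0],
    [-17, 23, 160, 1.5, 0],
    [-17, 23, 180, 1.5, 0],
    [-17, 23, 200, 1.5, 0],
    [-17, 23, 200, 1.5, 0],
    [-17, 23, 200, 1.5, 0]
  ],
  "newtons": 20
}}

```text
time: 3.0
eef_pos: [0.4516, -0.1645, 0.1315]
tcp_rot: [-0.086, 0.996, 0.0, -0.001]
force: [0.2, -0.2, 0.2]
opening: 0.0001
```

```bash
cat > look.py <<'E'
import sys
from plant import *
import cv2, numpy as np
n=sys.argv[1]
s=observe();print(s['time'],s['joints'].round(3),s['eef_pos'].round(4),s['force'].round(2),s['opening'])
out=[]
for c in sys.argv[2:]:
    p=camera_params(c);im=get_image(c);np.savez(f'{n}_{c}.npz',im=im,**p)
    im=im[:,:,::-1]
    if c=='scene': im=cv2.resize(im[190:310,320:440],None,fx=5,fy=5,interpolation=cv2.INTER_CUBIC)
    if c=='side': im=cv2.resize(im[160:280,300:420],None,fx=5,fy=5,interpolation=cv2.INTER_CUBIC)
    cv2.imwrite(f'pics/{n}_{c}.png',im)
E
python3 look.py a scene side wrist
```

```text
3.0 [-4.730e-01  4.320e-01  1.811e+00 -1.000e-03  8.990e-01 -2.217e+00] [ 0.4516 -0.1645  0.1315] [ 0.24 -0.21  0.24] 7.932598138195535e-05
```

View pics/a_scene.png

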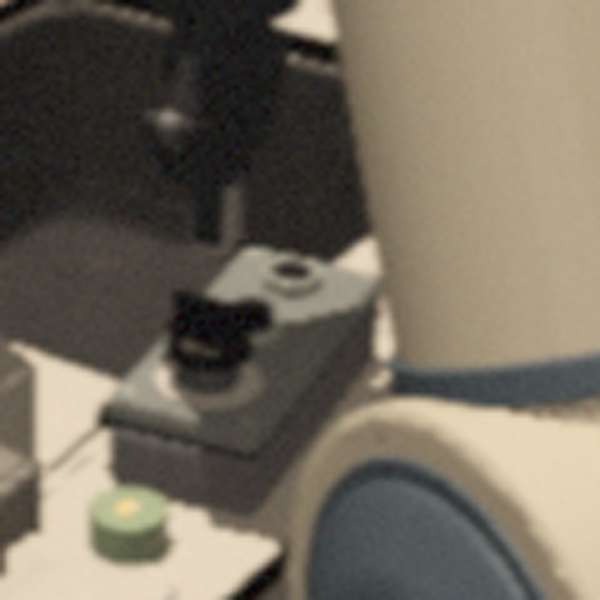

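View pics/a_side.png

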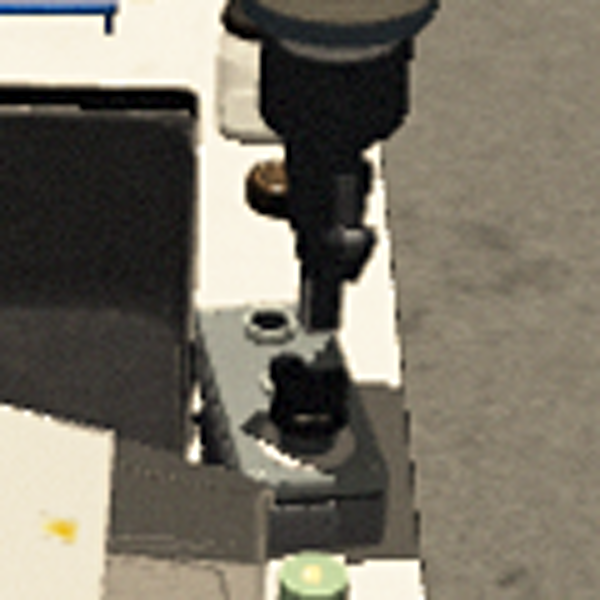

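View pics/a_wrist.png

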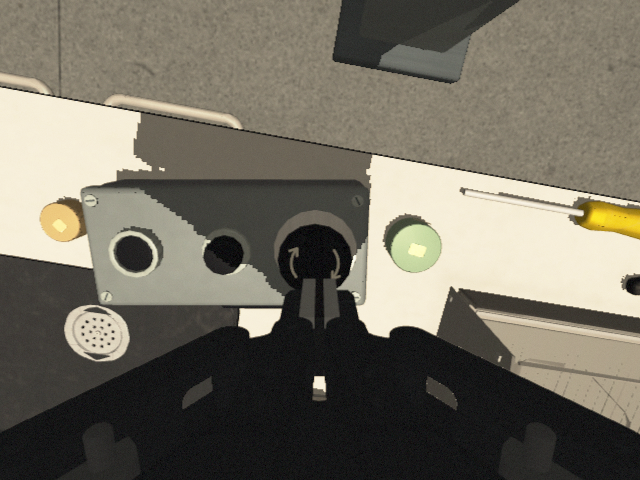

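The reset is the middle button and start the left one; the stop sits at the right end at about (315,257), and the shut tips (≈(319,280)) are over it. Next I check the tip width and cap centre.

```bash
python3 - <<'E'
from h import *
import cv2
np.set_printoptions(precision=4,suppress=True)
p=dict(np.load('a_wrist.npz'));im=p['im']
cv2.imwrite('pics/az.png',cv2.resize(im[170:330,230:390,::-1],None,fx=3.7,fy=3.7,interpolation=cv2.INTER_CUBIC))
for X in [(.4516,-.1645,.1315),(.452,-.167,.101)]:
    c=p['R']@np.array(X)+p['t'];print((p['intrinsics']@c/c[2])[:2],c[2])
for n,u,v,z in [("start",133,252,.063),("reset",223,254,.07)]: print(n,cast(p,(u,v),z))
E
```

```text
[320.1479 299.6925] 0.1552762775247179
[315.0803 273.966 ] 0.18470071064979787
start [ 0.4717 -0.2776  0.063 ]
reset [ 0.4608 -0.2214  0.07  ]
```

View pics/az.png

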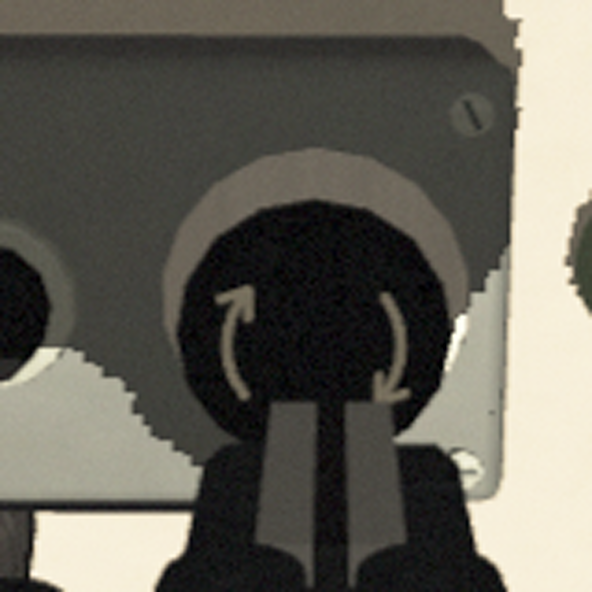

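Call:
{"fn": "play_rows", "kwargs": {
  "commands": [
    [0, -2.5, 15, 0, 0],
    [0, -2.5, 27, 0, 0],
    [0, -2.5, 32, 0, 0],
    [0, -2.5, 35, 0, 0],
    [0, -2.5, 37, 0, 0],
    [0, -2.5, 38.5, 0, 0],
    [0, -2.5, 39, 0, 0],
    [0, -2.5, 39, 0, 0]
  ]
}}

```text
time: 3.95
eef_pos: [0.4529, -0.1678, 0.094]
tcp_rot: [-0.086, 0.996, -0.001, 0.001]
force: [-1.3, 0.6, 5.6]
opening: -0.0002
```

Call:
{"fn": "play_rows", "kwargs": {
  "commands": [
    [0, 0, 1.5, 0, 0],
    [0, 0, 2.5, 0, 0],
    [0, 0, 3, 0, 0],
    [0, 0, 3, 0, 0]
  ]
}}

```text
time: 4.35
eef_pos: [0.453, -0.1678, 0.092]
tcp_rot: [-0.086, 0.996, -0.001, 0.001]
force: [-3.0, 0.8, 8.8]
opening: -0.0001
```

Call:
{"fn": "play_rows", "kwargs": {
  "commands": [
    [0, 0, 1, 0, 0],
    [0, 0, 2, 0, 0],
    [0, 0, 2, 0, 0]
  ]
}}

```text
time: 4.65
eef_pos: [0.4533, -0.168, 0.0917]
tcp_rot: [-0.086, 0.996, -0.002, 0.002]
force: [-7.8, 1.4, 28.1]
opening: -0.0003
```

Call:
{"fn": "play_rows", "kwargs": {
  "commands": [
    [0, 0, -3, 0, 0],
    [0, 0, -15, 0, 0],
    [0, 0, -33, 0, 0],
    [9, -16, -33, 0, 0],
    [18, -30, -33, 0, 0],
    [18, -30, -33, 0, 0]
  ]
}}

```text
time: 5.25
eef_pos: [0.4406, -0.2019, 0.1256]
tcp_rot: [-0.086, 0.996, -0.002, 0.002]
force: [0.4, 0.1, 0.4]
opening: -0.0001
```

```bash
python3 look.py b side scene
```

```text
5.25 [-5.520e-01  4.440e-01  1.813e+00 -1.000e-03  8.790e-01 -2.294e+00] [ 0.4406 -0.2019  0.1256] [0.35 0.05 0.35] -9.376267925331912e-05
```

View pics/b_side.png

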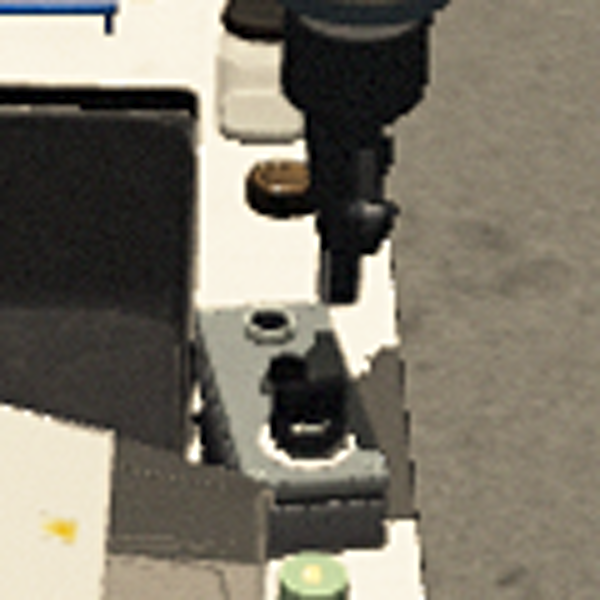

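View pics/b_scene.png

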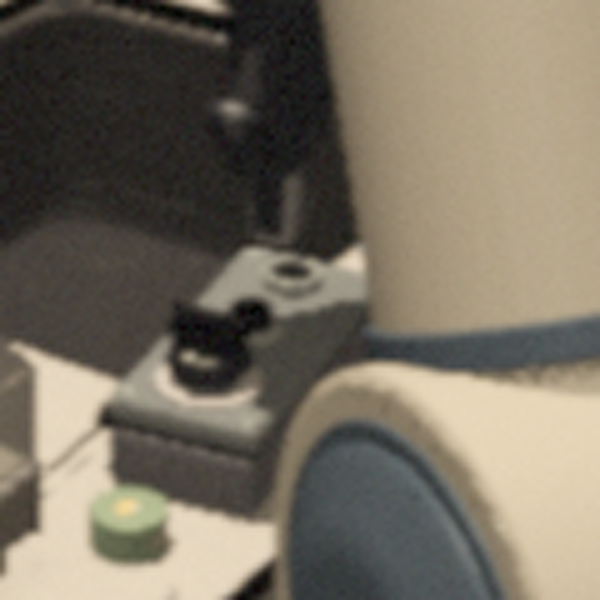

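Latched: the bar sits visibly lower after release (bar near tip at about (250,312) in the scene crop, with nothing touching it). Next I lower the tip beside the bar and turn it along an arc.

Call:
{"fn": "play_rows", "kwargs": {
  "commands": [
    [0, 0, 25, 0, 0],
    [0, 4, 41, 0, 0],
    [0, 14, 41, 0, 0],
    [0, 18, 41, 0, 0],
    [0.3, 20.7, 41, 0, 0],
    [1.2, 22.3, 41, 5, 0],
    [2.1, 24, 41, 10, 0],
    [2.7, 25.8, 41, 15, 0],
    [3.2, 27.6, 41, 20, 0],
    [3.2, 27.6, 41, 20, 0]
  ]
}}

```text
time: 6.35
eef_pos: [0.4335, -0.174, 0.0849]
tcp_rot: [0.089, 0.996, -0.002, 0.003]
force: [-1.0, -2.4, -0.3]
opening: 0.0
```

```bash
python3 look.py c side wrist; python3 - <<'E'
import cv2
im=cv2.imread('pics/c_wrist.png')
cv2.imwrite('pics/cz.png',cv2.resize(im[170:330,230:390],None,fx=3.7,fy=3.7,interpolation=cv2.INTER_CUBIC))
E
```

```text
6.35 [-5.090e-01  4.970e-01  1.892e+00 -1.000e-03  7.460e-01 -1.901e+00] [ 0.4335 -0.174   0.0849] [-1.   -2.35 -0.28] 1.1224655898733444e-05
```

View pics/c_side.png

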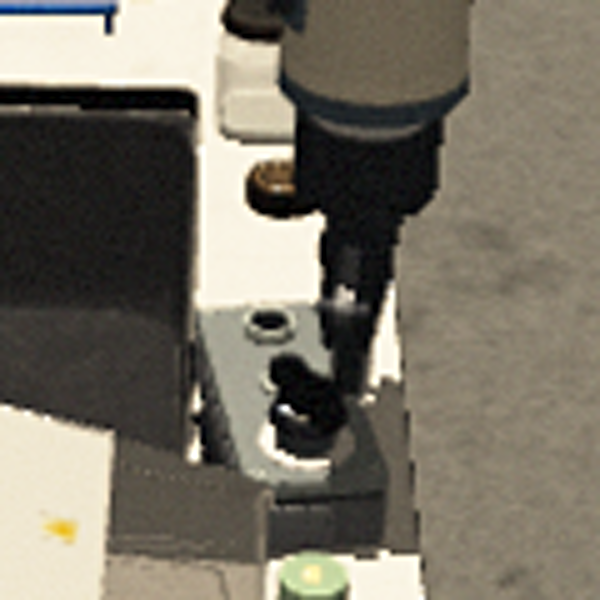

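View pics/cz.png

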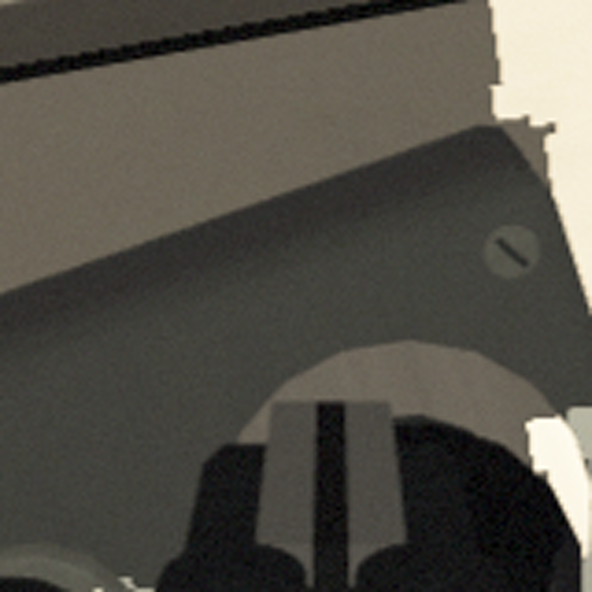

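Call:
{"fn": "play_rows", "kwargs": {
  "commands": [
    [1, 1.6, 0, 5, 0],
    [1.8, 3.3, 0, 10, 0],
    [2.4, 5, 0, 15, 0],
    [2.9, 6.9, 0, 20, 0],
    [2.9, 6.9, 0, 20, 0]
  ]
}}

```text
time: 6.95
eef_pos: [0.4315, -0.1678, 0.0849]
tcp_rot: [0.259, 0.966, -0.002, 0.003]
force: [-9.3, -16.5, -1.0]
opening: -0.0001
```

```bash
python3 look.py d side scene
```

```text
6.95 [-0.498  0.493  1.902 -0.004  0.74  -1.543] [ 0.4315 -0.1678  0.0849] [ -9.35 -16.52  -1.01] -0.00012243696052363035
```

View pics/d_side.png

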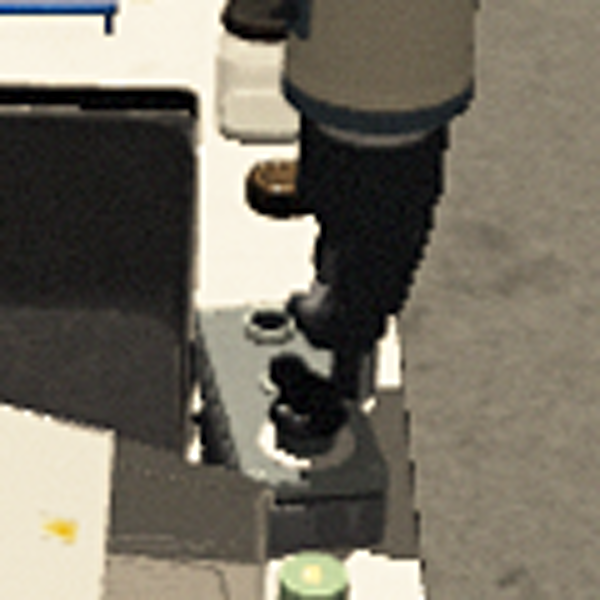

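View pics/d_scene.png

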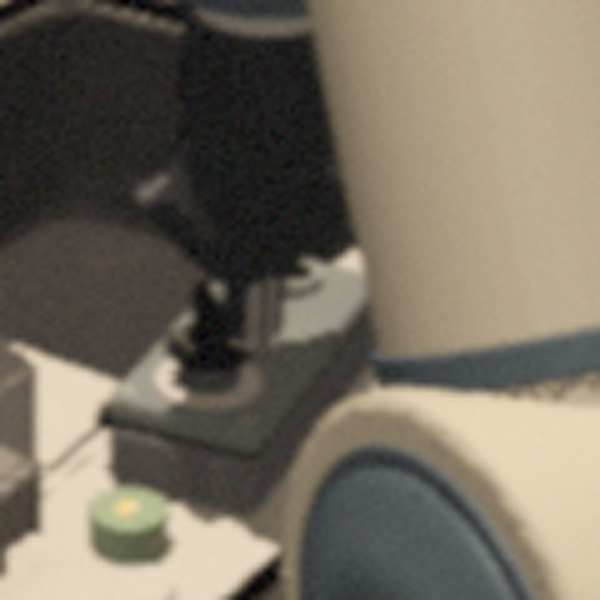

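The force jumped to 19 N, so the bar is probably at its turn stop. I'll ease back a little so the button can rise.

Call:
{"fn": "play_rows", "kwargs": {
  "commands": [
    [-0.5, -0.8, 0, -2, 0],
    [-0.5, -0.8, 0, -2, 0],
    [-1, -1.4, 0, -4, 0],
    [-1, -1.4, 0, -4, 0]
  ]
}}

```text
time: 7.45
eef_pos: [0.4314, -0.1702, 0.085]
tcp_rot: [0.221, 0.975, -0.002, 0.003]
force: [-4.9, -8.1, -1.2]
opening: -0.0
```

```bash
python3 look.py e side scene
```

```text
7.45 [-0.502  0.493  1.9   -0.005  0.742 -1.623] [ 0.4314 -0.1702  0.085 ] [-4.88 -8.06 -1.2 ] -3.565443947611359e-05
```

View pics/e_scene.png

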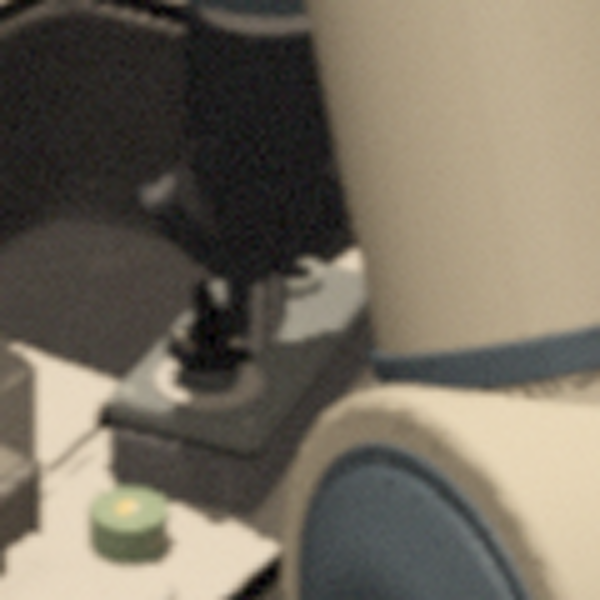

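View pics/e_side.png

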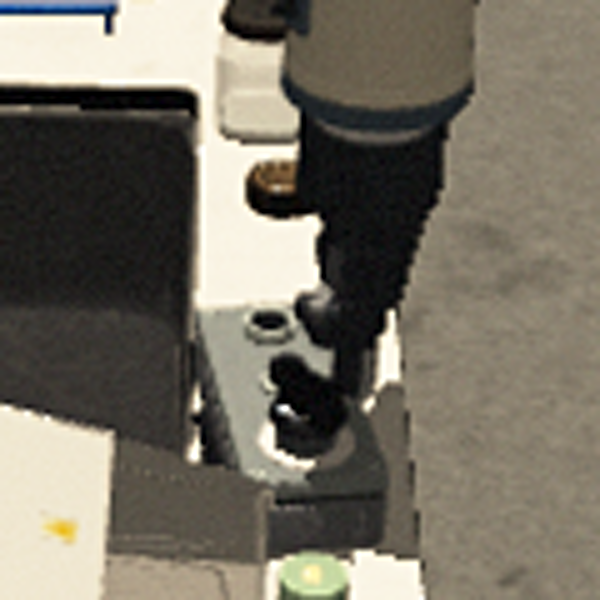

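```bash
python3 - <<'E'
import numpy as np
p=dict(np.load('e_scene.npz'))
for x0,y0,nm in [(320,190,'scene')]:
  for z in (.101,.0944):
    for a in (0,30,35,40,45,50):
      th=np.radians(10-a);o=[]
      for s in (-.02,.02):
        X=np.array([.4525+s*np.cos(th),-.167+s*np.sin(th),z]);c=p['R']@X+p['t'];q=(p['intrinsics']@c/c[2])[:2]
        o.append(((q-[x0,y0])*5).round(0))
      print(nm,z,a,*o)
E
```

```text
scene 0.101 0 [249. 305.] [173. 288.]
scene 0.101 30 [236. 313.] [186. 280.]
scene 0.101 35 [233. 314.] [189. 279.]
scene 0.101 40 [230. 314.] [192. 278.]
scene 0.101 45 [227. 315.] [195. 278.]
scene 0.101 50 [223. 316.] [199. 277.]
scene 0.0944 0 [249. 317.] [173. 300.]
scene 0.0944 30 [236. 325.] [186. 292.]
scene 0.0944 35 [233. 326.] [189. 291.]
scene 0.0944 40 [229. 327.] [192. 290.]
scene 0.0944 45 [226. 327.] [195. 290.]
scene 0.0944 50 [223. 328.] [198. 289.]
```

Call:
{"fn": "play_rows", "kwargs": {
  "commands": [
    [-1.5, -2.5, 0, -6, 0],
    [-2, -6, 0, -12, 0],
    [0, -15, 0, -20, 0],
    [0, -22, 0, -28, 0],
    [0, -22, 0, -32, 0],
    [0, -22, 0, -32, 0]
  ]
}}

```text
time: 8.15
eef_pos: [0.422, -0.1901, 0.0853]
tcp_rot: [-0.057, 0.998, -0.003, 0.002]
force: [-0.2, 0.3, 0.1]
opening: -0.0
```

```bash
python3 look.py f side scene
```

```text
8.15 [-0.55   0.492  1.902 -0.004  0.741 -2.232] [ 0.422  -0.1901  0.0853] [-0.23  0.34  0.07] -3.0305454596668823e-05
```

View pics/f_scene.png

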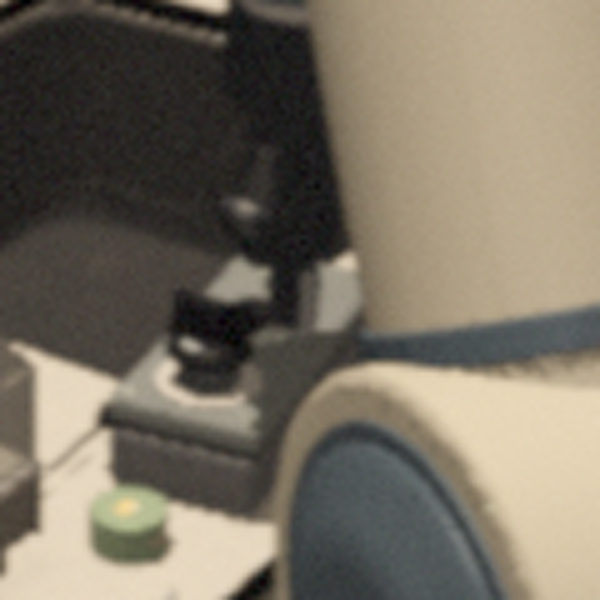

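View pics/f_side.png

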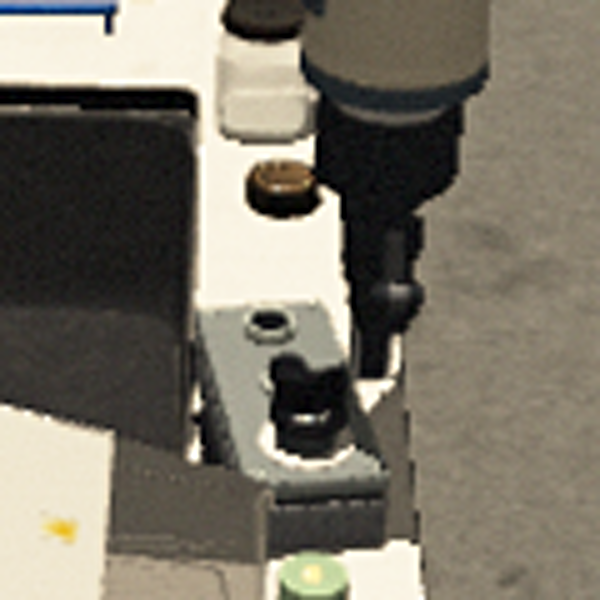

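```bash
python3 - <<'E'
import numpy as np,cv2
r=[]
for c,(y0,y1,x0,x1) in (('scene',(240,275,345,380)),('side',(225,260,345,380))):
    r.append(np.hstack([cv2.convertScaleAbs(cv2.resize(np.load(f'{n}_{c}.npz')['im'][y0:y1,x0:x1,::-1],(260,260),interpolation=cv2.INTER_NEAREST),alpha=1.8,beta=20) for n in 'abf']))
cv2.imwrite('pics/cmp.png',np.vstack(r))
E
```

```text
(no output)
```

View pics/cmp.png

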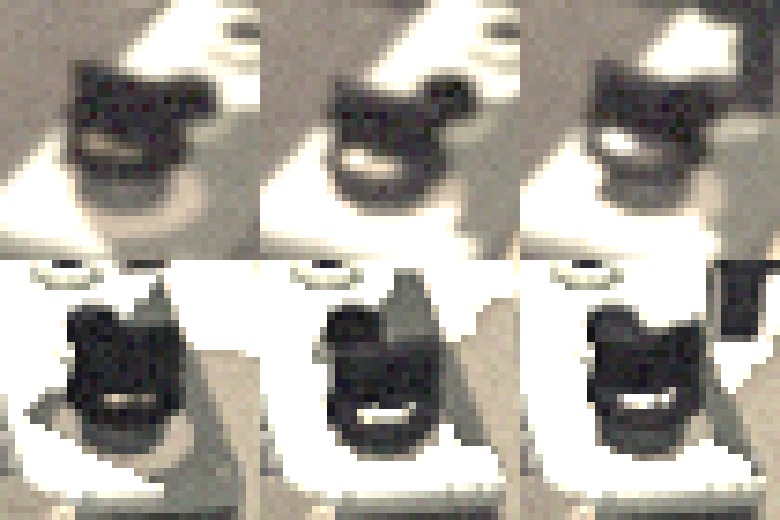

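The last frame (right column) matches the initial up state (left), unlike the latched one (middle), so the stop has sprung up and its bar is back at rest. Now the reset button.

Call:
{"fn": "play_rows", "kwargs": {
  "commands": [
    [0, -20, -8, 0, 0],
    [-10, -36, -10, -3, 0],
    [-36, -36, -10, -3, 0],
    [-36, -36, 5, -3, 0],
    [-36, -36, 12, -3, 0],
    [-36, -36, 15, -3, 0],
    [-36, -36, 17, -3, 0],
    [-36, -36, 19, -3, 0],
    [-36, -36, 19, -3, 0]
  ]
}}

```text
time: 9.15
eef_pos: [0.4615, -0.2217, 0.0667]
tcp_rot: [-0.081, 0.997, -0.003, 0.002]
force: [-2.9, 1.1, 3.9]
opening: 0.0002
```

Call:
{"fn": "play_rows", "kwargs": {
  "commands": [
    [0, 0, 1, 0, 0],
    [0, 0, 2, 0, 0],
    [0, 0, 3, 0, 0],
    [0, 0, 3.5, 0, 0],
    [0, 0, 3.5, 0, 0]
  ]
}}

```text
time: 9.65
eef_pos: [0.4616, -0.2218, 0.0646]
tcp_rot: [-0.081, 0.997, -0.003, 0.002]
force: [-7.5, 5.2, 35.8]
opening: -0.0004
```

Bottomed: the tip is at 64.6 mm and the force has jumped to 36 N. I'll retract straight up and check.

Call:
{"fn": "play_rows", "kwargs": {
  "commands": [
    [0, 0, -3, 0, 0],
    [0, 0, -15, 0, 0],
    [0, 0, -50, 0, 0],
    [0, 0, -95, 0, 0],
    [0, 0, -140, 0, 0],
    [0, 0, -180, 0, 0],
    [0, 0, -200, 0, 0],
    [0, 0, -200, 0, 0]
  ]
}}

```text
time: 10.45
eef_pos: [0.4618, -0.2213, 0.2682]
tcp_rot: [-0.081, 0.997, -0.005, 0.005]
force: [0.5, 0.4, 0.6]
opening: -0.0001
```

```bash
python3 look.py g side scene wrist; python3 - <<'E'
import numpy as np,cv2
r=[]
for c,(y0,y1,x0,x1) in (('scene',(235,275,345,385)),('side',(220,260,345,385))):
    r.append(np.hstack([cv2.convertScaleAbs(cv2.resize(np.load(f'{n}_{c}.npz')['im'][y0:y1,x0:x1,::-1],(260,260),interpolation=cv2.INTER_NEAREST),alpha=1.8,beta=20) for n in 'abg']))
cv2.imwrite('pics/cmp2.png',np.vstack(r))
E
```

```text
10.45 [-0.562  0.29   1.577 -0.003  1.261 -2.294] [ 0.4618 -0.2213  0.2682] [0.49 0.41 0.63] -0.0001225109531031958
```

View pics/cmp2.png

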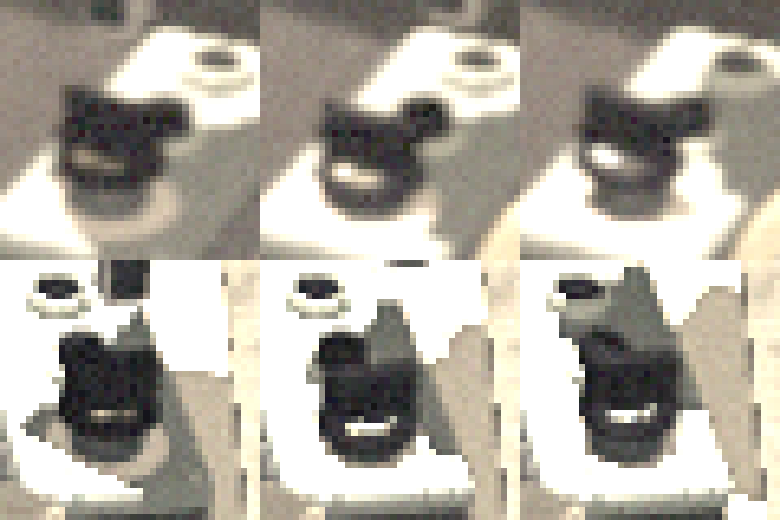

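View pics/g_wrist.png

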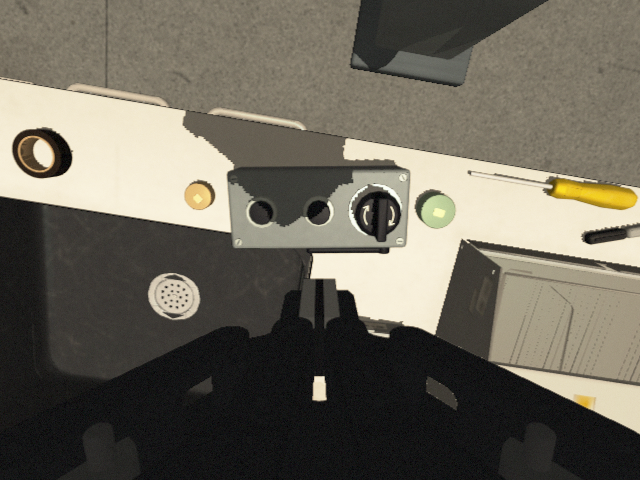

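The stop at (380,214) is up with its bar square. The specimens at (199,196) and (437,210) haven't moved, and the tool is clear with no contact force.

```bash
python3 -c "
from plant import *
print(finish_job())"
```

```text
the job is handed in; nothing more can be done
None
```

The stop test is done and handed in at about 10.6 s on the robot's clock. The hand-in gave no verdict.

- **Stop pressed:** I pushed the mushroom to its bottom stop with the shut fingertips; the force reached 28 N at 9 mm of travel. After I let go, both fixed cameras showed it staying down.
- **Stop released:** I turned the bar clockwise by its near end. The force on the bar rose to about 19 N, probably at the turn stop, so I eased off and then let go. The pictures then matched the starting state, with the button up and the bar square.
- **Reset:** I pushed it fully in (tip at 64.6 mm, 36 N) and let it come back. The pictures show it up, though only coarsely.
- **Surroundings:** I never pressed the start button. In the last pictures the two specimens near the station were where they had been. The tool was 0.27 m up and touching nothing.

No check failed. I never measured the moment the stop sprang up; I judged it by comparing pictures before and after.

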